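# Stand up the brass bangle post

## Robot

A 6-joint arm with a two-finger parallel gripper is mounted at the origin on the work surface. World frame = base frame: x ahead of the robot, y to its left, z up, the work surface at z = 0. Lengths are in m, angles in rad, forces in N, time in s.
With the tool pointing down it reaches from about 0.375 to 0.975 m from the base axis. Payload 3.8 kg.
Tool frame: the origin (TCP) lies at the very end of the fingers, on their centre line; the grasp point (between the pads) lies 19 mm behind it; y points along the fingers, x is the direction in which the jaws open and shut, and the axes are right-handed (so a half turn about y gives the same grasp; the last joint's range is limited). The gripper opens to 85 mm and grips with 20 to 120 N. Pads are 22 mm wide; open, the fingers measure 114 mm over their backs; the gripper's body (76 mm by 85 mm) begins 54 mm behind the grasp point. The pads swing forward as they close: fully open they stand 13 mm farther back than shut.
Start: joints at [-1.259, 0.264, 1.604, -0, 1.274, -0.037], TCP at [0.231, -0.634, 0.208] pointing down, gripper open.
Joint ranges: [-2.63, 2.63], [-0.94, 2.18], [0.31, 2.57], [-1.31, 4.45], [0, 2.66], [-2.55, 2.55]. Speed limits (rad/s): [2.57, 2.57, 3.14, 3.14, 3.14, 3.14].

## Interface

Orientations are given as a rotation vector (axis times angle).
In Python, from workcell import bot, cams gives the robot as it stands.
- The arm moves only by the tool play_rows, never from a script. Its argument "motion" is a list of rows, each a list of 2 entries, a list of its own where there are three numbers: the shift along the world's x, y, z normalised to -1 to 1, where 1 is 400 mm, then the turn, a rotation vector about the world's x, y, z normalised to -1 to 1, where 1 is pi/4 rad. In form: [[[tx, ty, tz], [ax, ay, az]], ...]. A call has 1 to 10 rows; each row is the pose to reach, as a shift and turn from the pose commanded when the call began; what a row does not reach only later rows make up. A row lasts 1/8 s, in which the tool goes at most 62.5 mm and 10.7 degrees, less where a joint would pass 70% of its speed; a pose out of reach is approached as far as the arm can. A call with a number of a shift or a turn outside -1 to 1 is refused whole. A call with a gripper value outside its range is refused whole. "gripper" is the closure, from 0 (fully open) to 1 (shut), set as the call begins (left out, the last holds). The fingers move at their own pace and stop on an object; "squeeze" is the grip in N (left out, the last holds). Time passes only in rows, so rows that repeat a pose let the fingers close. It gives the time, the measured TCP pose, the force and the opening at its end, in the units of the state.
- bot.read_state(): the state, without advancing time (a new reading comes with each control period).
- cams.read_camera(name): name is "scene" or "top" or "wrist"; returns (picture, depth): 384x512x3 uint8, red, green, blue; 384x512 float32, m along the optical axis (not along the pixel's ray), 0 where there is no reading.
- cams.calibration(name): a dict with "mtx" (3x3 intrinsics, pixels), "R" (3x3) and "t" (3): a world point X has camera coordinates R X + t; the wrist camera has in their place "tool_from_camera" (4x4, takes a point from camera to tool coordinates, whose origin is the TCP and whose axes are the tool frame's). Camera axes: x right, y down, z forward; pixel columns grow to the right and rows downward; lengths in m; the calibration is good to about 2 mm. A picture is of the moment at which its call begins: read the wrist's pose just before it. calibration takes no time and is no camera call.
- bot.finish_job(): hands the job in, once; it reports no verdict.
Trained networks look in the newest picture that a camera, given by its name, has taken for a name from the list of things; names that differ only in an ending like _2 or _b are one class to them, and where a whole thing is asked for, a point or a joint stands for the part that bears it (a point fixed in the world has none). Each returns a list of dicts, best first, with "conf" (0 to 1); they miss things now and then, are a little off and sometimes report something else, mostly with a low value. They report only what shows in the picture. A call takes as long as a camera call. They do not tell look-alikes from the thing itself.
- cams.recognise(camera, label): "xyz" ([x, y, z] in m, in the coordinates of the camera as it stood for that picture, good to about 4 mm: the middle of the surface that is visible of it).
- cams.regions_of(camera, label): "mask" (384x512 bool, what is visible of it).
- cams.mark_of(camera, label): "xyz" ([x, y, z] in m, in the coordinates of the camera as it stood for that picture, good to about 4 mm: a listed point, or the origin of a listed thing).
The state is a dict: "time": time; "q": joint angles; "joint_vel": joint speeds; "joint_torque": joint torques, N m; "tool_pos": TCP position; "tcp_rot": TCP orientation; "wrist_force": force on the tool from outside, world axes, zero at the start; "torque": the same for the moment, N m; "width": opening from 0.0 (shut) to 1.0 (fully open).
Only numpy, scipy, OpenCV 4.12 (cv2) and the standard library are available. Lean on these libraries where they do the work, as an engineer would, in place of code of your own. Each camera call takes 0.05 s, during which the arm holds its last target.

## Task

Two bangle posts are lying on the goldsmith's bench. Take the brass one by its red ball knob and tip it upright on its square foot, keeping the foot on the bench about where it lies now, then let go so that it stands by itself, ready for the finished bangles. Leave the steel post lying and the walnut post standing as they are.

Things in the scene. Friction and masses are not known exactly. Their poses are not given: they have to be found in the camera images.
- brass_post_knob (a point): Centre of the red ball knob (36 mm diameter) at the top of the brass post, the one to stand up: 185 mm long, about 0.2 kg, round brass stem 14 mm thick; knob centre 167 mm from the foot's underside. z runs from foot to knob. It starts lying on one side of its foot and on the knob, knob centre 18 mm above the bench. Held by the knob, it can swing about the line through the fingertips.
- brass_post_foot (a point): Centre of the underside of the brass post's square light-wood foot, 70 x 70 mm, 16 mm thick. z runs from foot to knob. Lying, it is about 37 mm above the bench (the stem slopes 6 degrees down to the knob); standing, at bench height. Tipped up over the lower edge of the underside, it ends about 35 mm further from where the knob lay.
- steel_post_mid (a point): The steel bangle post, lying nearby: same shape and size as the brass one, with a light-wood foot, a grey steel stem and a black knob. The point lies on the stem's axis half-way along; z runs from foot to knob. To be left alone.
- walnut_post_mid (a point): The walnut bangle post, standing at the side with three bangles round its stem: same shape and size, all dark wood. The point lies on its axis half-way up. To be left alone.
There are look-alikes about, which are no part of the job. Leave any blue or turquoise look-alike of the part that bears brass_post_knob alone.

How it is judged:
At the end, for the whole second after the job is handed in: The brass post stands by itself on its foot, upright within 10 degrees, the underside of the foot within 10 mm of the bench and its centre within 120 mm of where it was at the start; the steel and walnut posts are within 30 mm of where they were (angle between brass_post_knob's own z axis and vertical below 0.17 rad and height (world z) of brass_post_foot below 0.01 m and height (world z) of brass_post_knob above 0.15 m and distance of brass_post_foot from where it was at the start of the episode below 0.12 m and distance of each of steel_post_mid, walnut_post_mid from where it was at the start of the episode below 0.03 m); the robot touches nothing.
It fails at once if the brass post's foot is lifted clear of the bench (centre of its underside more than 80 mm up) (height (world z) of brass_post_foot above 0.08 m).
It fails at once if the steel post is pushed more than 30 mm or raised (distance of steel_post_mid from where it was at the start of the episode above 0.03 m).
It fails at once if the walnut post is pushed more than 30 mm or knocked over (distance of walnut_post_mid from where it was at the start of the episode above 0.03 m or angle between walnut_post_mid's own z axis and vertical above 0.5 rad).
It also fails if it takes over 40 s, if anything falls off the work surface, if the arm or the gripper's body presses on something with over 40 N, if the wrist force passes 120 N, or if a joint passes its speed limit or range.

## Working session

There is one attempt and no reset: what is moved stays moved. The work goes in short steps, Python scripts to look and compute and a tool call to move; the robot and the scene stay as the last step left them, time stands still between calls to the robot, and variables do not carry over. Pictures are saved under pics/ and viewed, and the job is handed in when it is done.

Besides the shell and the picture viewer there is one more tool, called after "Request:" as name(argument=value, ...), one argument or row to a line, values as JSON. play_rows: Moves the arm, as the interface text tells. Its arguments: {"type":"object","properties":{"motion":{"type":"array","items":{"type":"array"}},"gripper":{"type":"number"},"squeeze":{"type":"number"}},"required":["motion"]}

```bash
mkdir -p pics; ls
cat > h.py <<'E'
import numpy as np, cv2
from workcell import bot, cams
from scipy.spatial.transform import Rotation as R
def cal(n):
    c=cams.calibration(n); return c
def toW(n,p,st=None):
    c=cams.calibration(n); p=np.asarray(p,float)
    if n=='wrist':
        st=st or bot.read_state(); T=c['tool_from_camera']
        t=p@T[:3,:3].T+T[:3,3]
        return R.from_rotvec(st['tcp_rot']).apply(t)+np.array(st['tool_pos'])
    return (p-c['t'])@c['R']
def cloud(n,d,st=None):
    c=cams.calibration(n);K=c['mtx'];v,u=np.mgrid[:d.shape[0],:d.shape[1]]
    P=np.stack([(u-K[0,2])/K[0,0]*d,(v-K[1,2])/K[1,1]*d,d],-1)
    return toW(n,P.reshape(-1,3),st).reshape(P.shape)
E
python3 - <<'E'
from h import *
print(bot.read_state())
for n in ['scene','top']:
    im,d=cams.read_camera(n)
    cv2.imwrite(f'pics/{n}0.png',im[...,::-1]); np.savez(f'{n}0.npz',im=im,d=d)
    for l in ['brass_post_knob','brass_post_foot','steel_post_mid','walnut_post_mid']:
        print(n,l,[(np.round(toW(n,r['xyz']),3),round(r['conf'],2)) for r in cams.mark_of(n,l)])
E
```

```text
pics
{'time': 0.0, 'q': array([-1.25892087e+00,  2.64748262e-01,  1.60538806e+00, -2.76371760e-05,
        1.27373965e+00, -3.69037666e-02]), 'joint_vel': array([-0.00121778,  0.00028187,  0.00034189,  0.00175964,  0.00094537,
       -0.00042417]), 'joint_torque': array([ 7.55123365e-04, -5.15111697e+01, -3.67314255e+01, -2.98243012e-04,
        1.27891821e-02, -4.13206476e-05]), 'tool_pos': array([ 0.230421  , -0.63359606,  0.20645783]), 'tcp_rot': array([-1.35286537,  0.94987085, -0.94683493]), 'wrist_force': array([ 0.41402461, -0.4505505 , -0.43981852]), 'torque': array([-0.0118535 , -0.0135548 ,  0.02629926]), 'width': 0.9996835007235028}
scene brass_post_knob [(array([ 0.29 , -0.257,  0.015]), 0.9), (array([0.26 , 0.336, 0.019]), 0.88), (array([0.44 , 0.152, 0.014]), 0.6)]
scene brass_post_foot [(array([0.419, 0.298, 0.033]), 0.95), (array([ 0.437, -0.187,  0.033]), 0.69), (array([0.59 , 0.227, 0.034]), 0.64)]
scene steel_post_mid [(array([ 0.55 , -0.191,  0.028]), 0.93)]
scene walnut_post_mid [(array([ 0.385, -0.537,  0.09 ]), 0.74)]
top brass_post_knob [(array([ 0.284, -0.265,  0.02 ]), 0.68), (array([0.435, 0.148, 0.021]), 0.66), (array([0.253, 0.337, 0.02 ]), 0.59)]
top brass_post_foot [(array([ 0.437, -0.187,  0.038]), 0.92), (array([0.417, 0.292, 0.036]), 0.91), (array([0.592, 0.227, 0.035]), 0.88)]
top steel_post_mid [(array([ 0.547, -0.193,  0.025]), 0.66)]
top walnut_post_mid [(array([ 0.375, -0.535,  0.092]), 0.7)]
```

View pics/scene0.png

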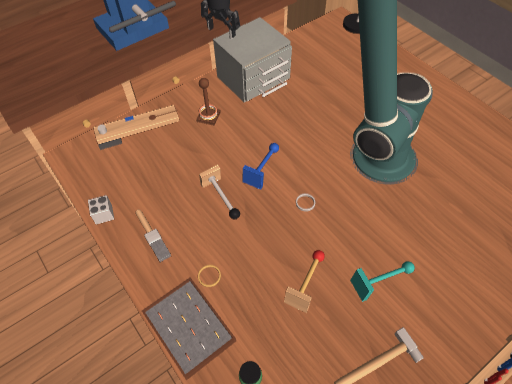

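View pics/top0.png

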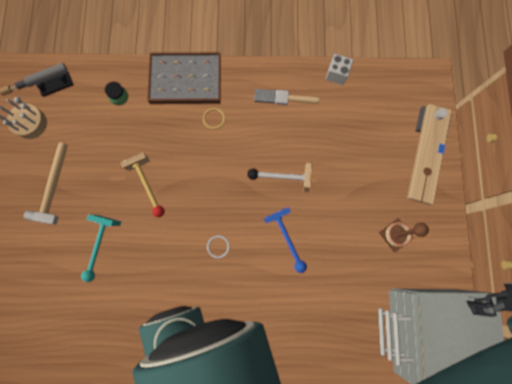

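The brass post is the one with the red knob, at scene (318,256) and top (158,211); its foot is at scene (298,298) and top (134,159). The teal and blue posts are look-alikes. Next I'll refine the positions using depth.

Run:
```python
from h import *
from scipy.optimize import least_squares
for n in ['scene','top']:
    z=np.load(f'{n}0.npz');im=z['im'].astype(int);d=z['d'];P=cloud(n,d)
    r,g,b=im[...,0],im[...,1],im[...,2]
    m=(r>110)&(g<60)&(b<60)&(d>0)&(np.hypot(P[...,0]-.437,P[...,1]-.15)<.05)
    q=P[m]; q=q[q[:,2]>0.005]
    f=least_squares(lambda c:np.linalg.norm(q-c,axis=1)-.018,[.437,.15,.018],loss='soft_l1',f_scale=.002)
    print(n,len(q),f.x,q.mean(0),q[:,2].max())
    # post points
    pm=(np.hypot(P[...,0]-.52,P[...,1]-.19)<.16)&(P[...,2]>.008)&(P[...,2]<.1)
    p=P[pm]; c=p[:,:2].mean(0);w=np.linalg.svd(p[:,:2]-c,full_matrices=False)[2][0]; w*=np.sign(w[0])
    s=(p[:,:2]-c)@w; far=p[(s>s.max()-.03)]
    print(len(p),c,np.degrees(np.arctan2(w[1],w[0])),s.min(),s.max(),far.mean(0),far[:,2].max())
st=bot.read_state();M=R.from_rotvec(st['tcp_rot']).as_matrix();print(M.round(3))
for n,f in (('mean',np.array([.5915,.227])-np.array([.4365,.149])),):
  print(np.degrees(np.arctan2(f[1],f[0])))
```

```text
scene 54 [0.44064616 0.15267716 0.01746777] [0.44236182 0.1527401  0.03090024] 0.03857540694818652
972 [0.50679433 0.22858822] -16.801290175948346 -0.12318205675431684 0.10512021574530886 [0.59335886 0.21121787 0.04692   ] 0.07397837243105737
top 50 [0.43992101 0.15078985 0.01794245] [0.43695329 0.14825543 0.03243677] 0.03851571441612969
810 [0.50003338 0.21179689] -12.626362244342811 -0.11935144404813312 0.10502603249839329 [0.58637103 0.20039081 0.05529787] 0.07553800651283428
[[ 0.342 -0.     0.94 ]
 [-0.94   0.     0.342]
 [-0.    -1.     0.   ]]
26.71272038493811
```

Request:
play_rows(
  motion=[
    [[0, 0, 0.125], [0, 0, 0]],
    [[0, 0, 0.25], [0, 0, 0]],
    [[0.55, 0.96, 0.25], [0, 0, 0]],
    [[0.55, 0.96, 0.25], [0, 0, 0]],
    [[0.55, 0.96, 0.25], [0, 0, 0]],
    [[0.55, 0.96, 0.25], [0, 0, 0]],
    [[0.55, 0.96, 0.25], [0, 0, 0]],
    [[0.55, 0.96, 0.25], [0, 0, 0]],
    [[0.55, 0.96, 0.25], [0, 0, 0]],
    [[0.55, 0.96, 0.25], [0, 0, 0]],
  ],
  gripper=0,
  squeeze=25,
)

```text
time: 1.75
tool_pos: [0.4523, -0.2469, 0.3082]
tcp_rot: [-1.355, 0.944, -0.945]
wrist_force: [0.2, 0.0, 0.1]
width: 1.002
```

Request:
play_rows(
  motion=[
    [[-0.03, 0.995, -0.37], [0, 0, 0.147]],
    [[-0.03, 0.995, -0.37], [0, 0, 0.147]],
    [[-0.03, 0.995, -0.37], [0, 0, 0.147]],
    [[-0.03, 0.995, -0.37], [0, 0, 0.147]],
    [[-0.03, 0.995, -0.37], [0, 0, 0.147]],
    [[-0.03, 0.995, -0.37], [0, 0, 0.147]],
    [[-0.03, 0.995, -0.37], [0, 0, 0.147]],
    [[-0.03, 0.995, -0.37], [0, 0, 0.147]],
    [[-0.03, 0.995, -0.37], [0, 0, 0.147]],
    [[-0.03, 0.995, -0.37], [0, 0, 0.147]],
  ],
)

```text
time: 3.0
tool_pos: [0.4395, 0.1464, 0.1605]
tcp_rot: [-1.392, 0.861, -0.863]
wrist_force: [0.4, 0.5, 0.3]
width: 1.004
```

Run:
```python
from h import *
from scipy.optimize import least_squares
st=bot.read_state();print(st['tool_pos'],st['q'],R.from_rotvec(st['tcp_rot']).as_matrix().round(3))
im,d=cams.read_camera('wrist');cv2.imwrite('pics/w1.png',im[...,::-1])
P=cloud('wrist',d,st);im=im.astype(int)
m=(im[...,0]>110)&(im[...,1]<60)&(im[...,2]<60)&(d>0)
q=P[m];print(len(q),q.mean(0) if len(q) else 0)
q=q[(q[:,2]>.005)&(q[:,2]<.05)]
f=least_squares(lambda c:np.linalg.norm(q-c,axis=1)-.018,[.437,.15,.018],loss='soft_l1',f_scale=.002);print(f.x)
for l in ['brass_post_knob','brass_post_foot']:
    print(l,[(np.round(toW('wrist',r['xyz'],st),3),round(r['conf'],2)) for r in cams.mark_of('wrist',l)])
```

```text
[0.4395429  0.14636483 0.16053062] [ 2.68039393e-01 -1.08962893e-01  2.09372766e+00 -5.02582614e-04
  1.15553780e+00  1.37675345e+00] [[ 0.446  0.001  0.895]
 [-0.895 -0.     0.446]
 [ 0.001 -1.     0.001]]
495 [0.4425916  0.15304219 0.03134601]
[0.44078035 0.15361587 0.01814498]
brass_post_knob [(array([0.438, 0.157, 0.019]), 0.7), (array([0.258, 0.341, 0.018]), 0.59)]
brass_post_foot [(array([ 0.437, -0.185,  0.036]), 0.66), (array([0.419, 0.301, 0.039]), 0.59)]
```

View pics/w1.png

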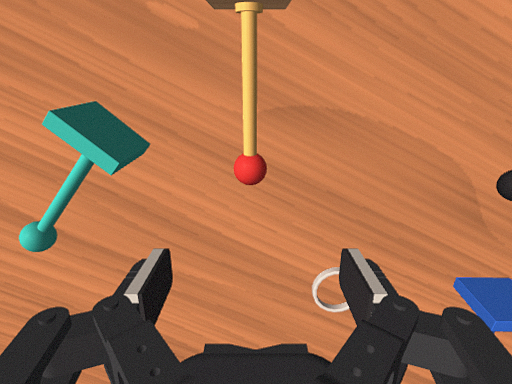

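Request:
play_rows(
  motion=[
    [[0.004, 0.0125, -0.1], [0, 0, 0]],
    [[0.004, 0.0125, -0.2], [0, 0, 0]],
    [[0.004, 0.0125, -0.3], [0, 0, 0]],
    [[0.004, 0.0125, -0.35], [0, 0, 0]],
    [[0.004, 0.0125, -0.38], [0, 0, 0]],
    [[0.004, 0.0125, -0.392], [0, 0, 0]],
    [[0.004, 0.0125, -0.392], [0, 0, 0]],
  ],
)

```text
time: 4.03
tool_pos: [0.4409, 0.1527, 0.0035]
tcp_rot: [-1.393, 0.86, -0.861]
wrist_force: [0.6, 0.1, -0.6]
width: 0.999
```

Request:
play_rows(
  motion=[
    [[0, 0, 0], [0, 0, 0]],
    [[0, 0, 0], [0, 0, 0]],
    [[0, 0, 0], [0, 0, 0]],
    [[0, 0, 0], [0, 0, 0]],
    [[0, 0, 0], [0, 0, 0]],
    [[0, 0, 0], [0, 0, 0]],
    [[0, 0, 0], [0, 0, 0]],
    [[0, 0, 0], [0, 0, 0]],
  ],
  gripper=1,
  squeeze=25,
)

```text
time: 5.03
tool_pos: [0.4406, 0.1527, 0.0032]
tcp_rot: [-1.393, 0.86, -0.861]
wrist_force: [-0.8, -0.4, 5.1]
width: 0.313
```

Run:
```python
from h import *
st=bot.read_state();print(st['tool_pos'],st['wrist_force'],st['width']*85)
im,d=cams.read_camera('wrist');cv2.imwrite('pics/w2.png',im[...,::-1])
B=np.array
for ph in [168.2,160,150,140,130,120,110,100,95,90,85,78.2]:
    a=np.radians(ph);h=.1698+.1706*np.cos(a);z=.1706*np.sin(a)-.018
    print(ph,(B([h*.894,h*.448,z])/.4).round(4))
```

```text
[0.4406374  0.15272913 0.00324231] [-0.83899979 -0.36552917  5.12382443] 26.6059348606637
168.2 [0.0063 0.0031 0.0422]
160 [0.0212 0.0106 0.1009]
150 [0.0493 0.0247 0.1682]
140 [0.0874 0.0438 0.2291]
130 [0.1344 0.0674 0.2817]
120 [0.1889 0.0946 0.3244]
110 [0.2491 0.1248 0.3558]
100 [0.3133 0.157  0.375 ]
95 [0.3463 0.1735 0.3799]
90 [0.3795 0.1902 0.3815]
85 [0.4127 0.2068 0.3799]
78.2 [0.4575 0.2292 0.3725]
```

View pics/w2.png

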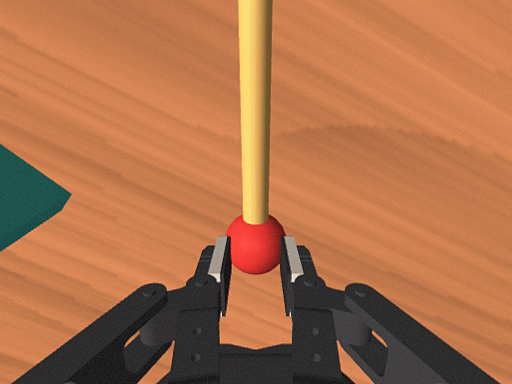

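Run:
```python
from h import *
st=bot.read_state();print(st['tool_pos'],st['wrist_force'],st['width']*85)
im,d=cams.read_camera('wrist')
T=cams.calibration('wrist')['tool_from_camera'];K=cams.calibration('wrist')['mtx']
v,u=np.mgrid[:384,:512];P=np.stack([(u-K[0,2])/K[0,0]*d,(v-K[1,2])/K[1,1]*d,d],-1)@T[:3,:3].T+T[:3,3]
print(T.round(3))
for (r,c) in [(235,222),(240,220),(260,222),(275,218),(300,224),(240,293),(260,290),(275,294),(300,288),(215,256),(243,256),(268,256),(243,232),(243,280),(250,256)]:
    print((r,c),im[r,c],(P[r,c]*1000).round(1))
m=(im[...,0]>110)&(im[...,1].astype(int)<60)&(im[...,2]<60)&(d>0);q=P[m]
from scipy.optimize import least_squares
print(least_squares(lambda c:np.linalg.norm(q-c,axis=1)-.018,[0,-.015,0],loss='soft_l1',f_scale=.002).x*1000)
cv2.imwrite('pics/w3.png',cv2.resize(im[190:340,160:360,::-1],None,fx=4,fy=4,interpolation=cv2.INTER_NEAREST))
```

```text
[0.44061387 0.15272732 0.00322054] [ 0.45993828 -0.97450579  5.01386768] 26.57378873793002
[[ 1.     0.001 -0.001  0.   ]
 [ 0.001 -0.321  0.947 -0.167]
 [ 0.    -0.947 -0.321  0.083]
 [ 0.     0.     0.     1.   ]]
(235, 222) [180 108  67] [-21.4   2.2  -4.2]
(240, 220) [163 153 141] [-18.1 -32.7  10.9]
(260, 222) [131 120 112] [-14.9 -52.1  11.4]
(275, 218) [234 223 204] [-15.6 -61.4   9.9]
(300, 224) [53 48 50] [-13.5 -62.2  -2. ]
(240, 293) [159 152 145] [ 19.  -33.5  11.4]
(260, 290) [169 158 150] [ 15.4 -51.9  11.3]
(275, 294) [224 211 195] [ 16.2 -61.1   9.7]
(300, 288) [63 59 59] [ 14.  -62.   -2.2]
(215, 256) [232 178  97] [  0.3 -23.6  20.8]
(243, 256) [244  67  61] [  0.3 -31.4   8.5]
(268, 256) [201  44  43] [  0.3 -31.7  -6.3]
(243, 232) [255  69  65] [-12.5 -27.    6.1]
(243, 280) [96 36 37] [ 13.2 -25.4   5.2]
(250, 256) [240  60  56] [  0.3 -31.4   4.4]
[ -0.15714729 -14.90076455   0.373495  ]
```

View pics/w3.png

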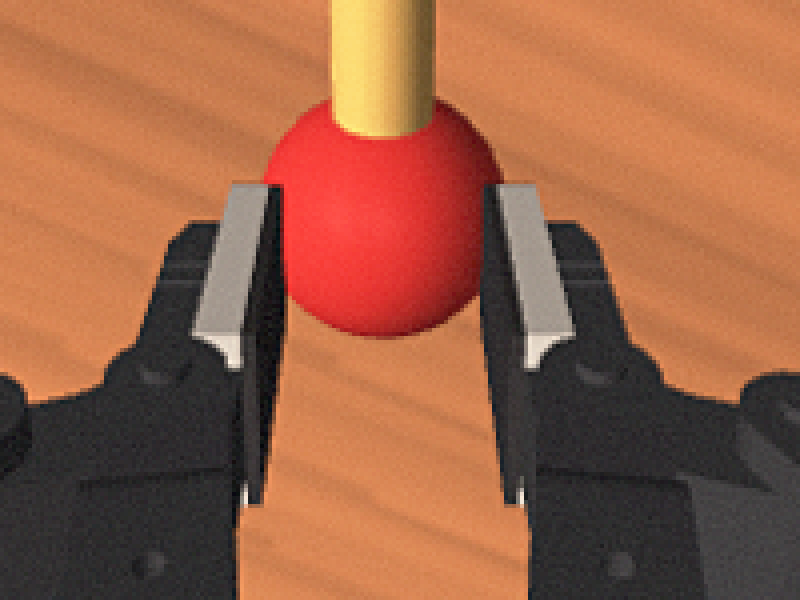

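Request:
play_rows(
  motion=[
    [[0, 0, 0], [0, 0, 0]],
    [[0, 0, 0], [0, 0, 0]],
    [[0, 0, 0], [0, 0, 0]],
    [[0, 0, 0], [0, 0, 0]],
  ],
  gripper=0.4,
)

```text
time: 5.62
tool_pos: [0.44, 0.1526, 0.0028]
tcp_rot: [-1.394, 0.861, -0.861]
wrist_force: [-0.2, -0.2, -0.0]
width: 0.6
```

Run:
```python
from h import *
st=bot.read_state();print(st['tool_pos'],st['wrist_force'],st['width']*85)
im,d=cams.read_camera('wrist')
T=cams.calibration('wrist')['tool_from_camera'];K=cams.calibration('wrist')['mtx']
v,u=np.mgrid[:384,:512];P=np.stack([(u-K[0,2])/K[0,0]*d,(v-K[1,2])/K[1,1]*d,d],-1)@T[:3,:3].T+T[:3,3]
np.savez('w4.npz',im=im,d=d,P=P)
m=(im[...,0]>110)&(im[...,1].astype(int)<60)&(im[...,2]<60)&(d>0);q=P[m]
from scipy.optimize import least_squares
print(least_squares(lambda c:np.linalg.norm(q-c,axis=1)-.018,[0,-.015,0],loss='soft_l1',f_scale=.002).x*1000)
for c in range(170,260,6):
  print(c,[(r,(P[r,c]*1000).round().astype(int).tolist()) for r in range(225,300,12)])
cv2.imwrite('pics/w4.png',cv2.resize(im[190:340,160:360,::-1],None,fx=4,fy=4,interpolation=cv2.INTER_NEAREST))
```

```text
[0.44003685 0.15259672 0.00275388] [-0.20900972 -0.17705472 -0.00727261] 51.01603902963002
[  0.07405685 -15.4703848    0.84819178]
170 [(225, [-54, 3, 2]), (237, [-55, 2, -6]), (249, [-56, 2, -15]), (261, [-56, 2, -23]), (273, [-37, -56, 7]), (285, [-32, -73, 14]), (297, [-31, -77, 12])]
176 [(225, [-50, 2, 3]), (237, [-51, 2, -6]), (249, [-52, 3, -15]), (261, [-37, -47, 7]), (273, [-35, -56, 7]), (285, [-31, -71, 12]), (297, [-29, -78, 12])]
182 [(225, [-46, 2, 3]), (237, [-47, 2, -6]), (249, [-37, -36, 7]), (261, [-35, -46, 7]), (273, [-31, -61, 11]), (285, [-28, -70, 12]), (297, [-26, -78, 12])]
188 [(225, [-43, 3, 3]), (237, [-43, 2, -6]), (249, [-34, -34, 7]), (261, [-30, -53, 11]), (273, [-28, -62, 12]), (285, [-27, -65, 8]), (297, [-27, -68, 4])]
194 [(225, [-39, 2, 3]), (237, [-39, 3, -6]), (249, [-30, -41, 11]), (261, [-27, -53, 11]), (273, [-26, -61, 10]), (285, [-26, -63, 6]), (297, [-26, -63, 0])]
200 [(225, [-35, 3, 3]), (237, [-35, 2, -6]), (249, [-27, -42, 11]), (261, [-25, -49, 9]), (273, [-26, -50, 3]), (285, [-25, -52, -2]), (297, [-26, -53, -8])]
206 [(225, [-31, 
[... 696 characters left out ...]
23]), (273, [-17, 3, -33]), (285, [-17, 3, -42]), (297, [-18, 2, -52])]
236 [(225, [-11, -21, 14]), (237, [-10, -27, 10]), (249, [-10, -31, 5]), (261, [-10, -29, -4]), (273, [-13, 3, -33]), (285, [-13, 2, -41]), (297, [-13, 3, -52])]
242 [(225, [-7, -24, 15]), (237, [-7, -29, 11]), (249, [-7, -32, 5]), (261, [-7, -32, -2]), (273, [-9, 2, -32]), (285, [-9, 2, -42]), (297, [-9, 3, -53])]
248 [(225, [-4, -24, 15]), (237, [-4, -29, 11]), (249, [-4, -32, 5]), (261, [-4, -33, -1]), (273, [-5, 3, -33]), (285, [-5, 2, -42]), (297, [-5, 3, -52])]
254 [(225, [-1, -25, 16]), (237, [-1, -31, 12]), (249, [-1, -33, 6]), (261, [-1, -33, -1]), (273, [-1, -27, -12]), (285, [-1, 3, -42]), (297, [-1, 2, -52])]
```

View pics/w4.png

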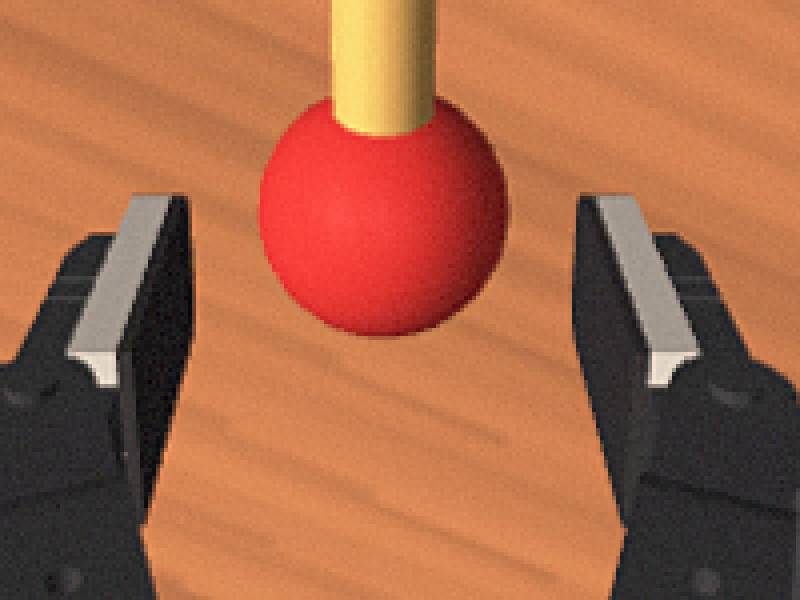

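Run:
```python
from h import *
z=np.load('w4.npz');P=z['P']*1000
m=(np.abs(P[...,1]+40)<35)&(np.abs(P[...,0])>22)&(np.abs(P[...,0])<40)
q=P[m];print(np.percentile(q[:,1],[95,98,99,99.5,99.9]))
s=(q[:,0]<0);e=q[(q[:,1]>-34)];print(e[:40].round(1))
```

```text
[-33.6329732  -30.36262883 -29.40930386 -28.49255898 -27.48228174]
[[-31.8 -30.2  10.7]
 [-31.4 -29.8  10.5]
 [-30.9 -29.7  10.4]
 [-30.4 -29.4  10.3]
 [-29.6 -30.9  11.1]
 [-29.4 -29.4  10.3]
 [-28.8 -29.8  10.5]
 [-28.1 -30.5  10.9]
 [-27.6 -30.7  11. ]
 [-27.1 -30.3  10.8]
 [-26.6 -30.3  10.8]
 [-26.2 -30.   10.6]
 [-25.5 -30.7  11. ]
 [ 25.6 -30.1  10.7]
 [ 26.2 -29.7  10.5]
 [ 26.6 -30.4  10.9]
 [ 27.1 -30.3  10.9]
 [ 27.7 -30.2  10.8]
 [ 28.2 -30.2  10.8]
 [ 28.9 -29.6  10.5]
 [ 29.3 -29.9  10.6]
 [ 29.9 -29.6  10.5]
 [ 30.4 -29.7  10.5]
 [ 30.9 -29.6  10.5]
 [ 31.9 -29.7  10.5]
 [-31.9 -32.1  11.2]
 [-31.3 -32.7  11.5]
 [-30.7 -33.   11.6]
 [-30.4 -31.9  11. ]
 [-29.9 -32.2  11.2]
 [-29.5 -31.4  10.8]
 [-28.8 -32.2  11.2]
 [-28.4 -32.   11.1]
 [-27.8 -32.2  11.2]
 [-27.4 -31.6  10.9]
 [-26.8 -32.2  11.2]
 [-26.6 -30.7  10.4]
 [-25.8 -32.2  11.2]
 [-25.5 -30.8  10.5]
 [ 25.8 -29.5   9.8]]
```

The measured pad tips sit about 30 mm behind the stated TCP, and that's why the pads closed high on the ball, at a 27 mm chord. I'll go lower in small steps and watch the force.

Request:
play_rows(
  motion=[
    [[0, 0, -0.01], [0, 0, 0]],
    [[0, 0, -0.02], [0, 0, 0]],
    [[0, 0, -0.03], [0, 0, 0]],
    [[0, 0, -0.03], [0, 0, 0]],
  ],
)

```text
time: 6.18
tool_pos: [0.4398, 0.1525, -0.0096]
tcp_rot: [-1.395, 0.862, -0.86]
wrist_force: [0.3, -0.4, -0.6]
width: 0.602
```

Request:
play_rows(
  motion=[
    [[0, 0, -0.01], [0, 0, 0]],
    [[0, 0, -0.02], [0, 0, 0]],
    [[0, 0, -0.025], [0, 0, 0]],
    [[0, 0, -0.025], [0, 0, 0]],
  ],
)

```text
time: 6.68
tool_pos: [0.4401, 0.1526, -0.0193]
tcp_rot: [-1.394, 0.861, -0.861]
wrist_force: [0.6, 0.4, 0.0]
width: 0.599
```

Request:
play_rows(
  motion=[
    [[0, 0, 0], [0, 0, 0]],
    [[0, 0, 0], [0, 0, 0]],
    [[0, 0, 0], [0, 0, 0]],
    [[0, 0, 0], [0, 0, 0]],
    [[0, 0, 0], [0, 0, 0]],
    [[0, 0, 0], [0, 0, 0]],
  ],
  gripper=1,
  squeeze=25,
)

```text
time: 7.42
tool_pos: [0.4404, 0.1527, -0.0189]
tcp_rot: [-1.394, 0.861, -0.861]
wrist_force: [-1.5, 0.1, 1.9]
width: 0.4
```

Run:
```python
from h import *
st=bot.read_state();print(st['tool_pos'],st['wrist_force'],st['width']*85)
im,d=cams.read_camera('wrist')
T=cams.calibration('wrist')['tool_from_camera'];K=cams.calibration('wrist')['mtx']
v,u=np.mgrid[:384,:512];P=np.stack([(u-K[0,2])/K[0,0]*d,(v-K[1,2])/K[1,1]*d,d],-1)@T[:3,:3].T+T[:3,3]
m=(im[...,0]>110)&(im[...,1].astype(int)<60)&(im[...,2]<60)&(d>0);q=P[m]
from scipy.optimize import least_squares
print(least_squares(lambda c:np.linalg.norm(q-c,axis=1)-.018,[0,-.03,0],loss='soft_l1',f_scale=.002).x*1000)
cv2.imwrite('pics/w5.png',cv2.resize(im[150:340,140:380,::-1],None,fx=3,fy=3,interpolation=cv2.INTER_NEAREST))
```

```text
[ 0.4403692   0.15267596 -0.01889328] [-1.50355839  0.06097017  1.90980917] 34.02478538541936
[ -0.04798737 -37.02391075   0.48679564]
```

View pics/w5.png

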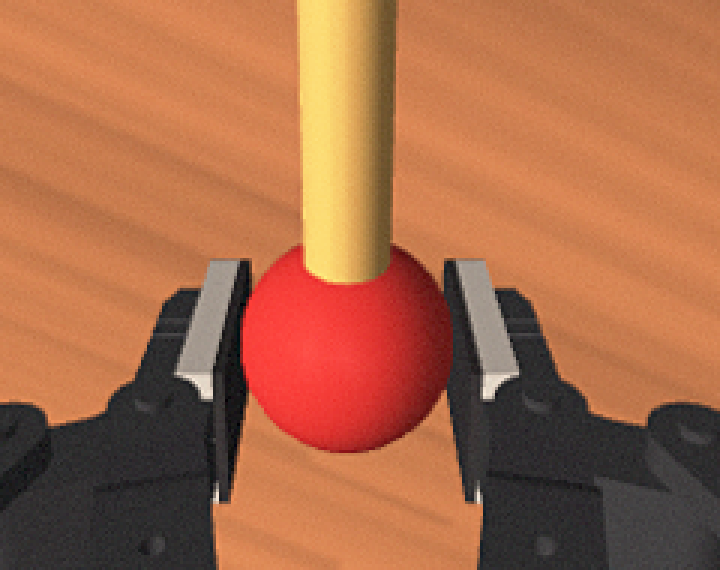

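The pads now hold the ball near its equator, at 34 mm. Start the arc.

Request:
play_rows(
  motion=[
    [[0.003, 0.0015, 0.022], [0, 0, 0]],
    [[0.006, 0.003, 0.044], [0, 0, 0]],
    [[0.013, 0.007, 0.075], [0, 0, 0]],
    [[0.021, 0.0105, 0.104], [0, 0, 0]],
    [[0.035, 0.017, 0.139], [0, 0, 0]],
    [[0.049, 0.025, 0.171], [0, 0, 0]],
    [[0.049, 0.025, 0.171], [0, 0, 0]],
  ],
)

```text
time: 8.35
tool_pos: [0.462, 0.1634, 0.0512]
tcp_rot: [-1.391, 0.858, -0.862]
wrist_force: [0.3, 0.2, -1.7]
width: 0.405
```

Run:
```python
from h import *
st=bot.read_state();print(st['tool_pos'],st['wrist_force'],st['width']*85)
for n in ['scene','wrist']:
  im,d=cams.read_camera(n);cv2.imwrite(f'pics/{n}6.png',im[...,::-1] if n=='wrist' else cv2.resize(im[180:340,230:450,::-1],None,fx=3,fy=3))
```

```text
[0.46198112 0.16336187 0.0511917 ] [ 0.2595242   0.18887048 -1.68743223] 34.45979746114475
```

View pics/scene6.png

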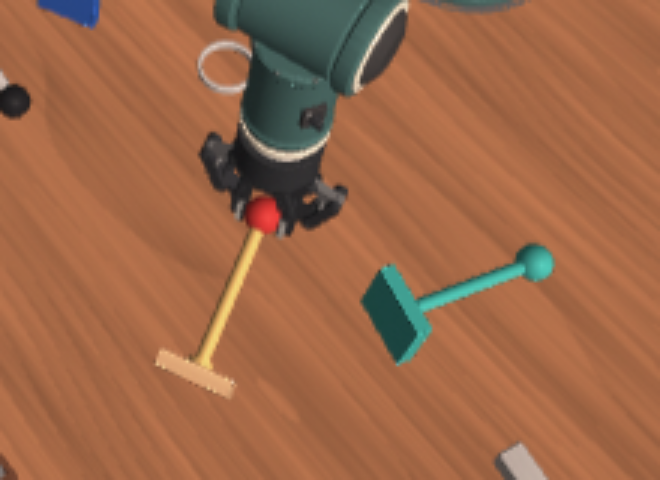

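View pics/wrist6.png

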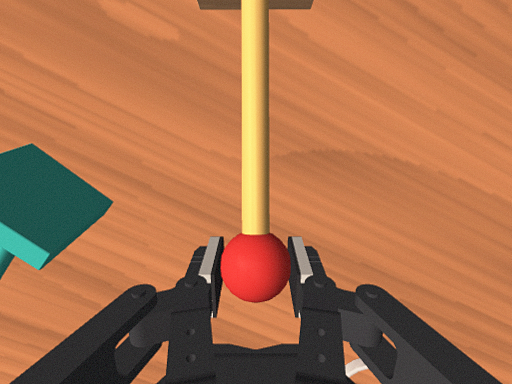

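```bash
cat > chk.py <<'E'
from h import *
st=bot.read_state();print(st['time'],st['tool_pos'],st['wrist_force'],st['torque'],st['width']*85)
for n in ['scene','top']:
  im,d=cams.read_camera(n)
  for l in ['brass_post_knob','brass_post_foot']:
    print(n,l,[(np.round(toW(n,r['xyz']),3),round(r['conf'],2)) for r in cams.mark_of(n,l)])
E
python3 chk.py
```

```text
8.45 [0.4600322  0.16273318 0.04946805] [ 0.1218606  -0.33417093 -1.14285065] [-0.10995589  0.03728727  0.0176975 ] 34.36212947451729
scene brass_post_knob [(array([0.46 , 0.156, 0.084]), 0.96), (array([0.262, 0.339, 0.02 ]), 0.64), (array([ 0.286, -0.256,  0.015]), 0.55)]
scene brass_post_foot [(array([ 0.433, -0.187,  0.034]), 0.71), (array([0.6  , 0.233, 0.032]), 0.66), (array([0.42 , 0.298, 0.033]), 0.65)]
top brass_post_knob [(array([ 0.283, -0.258,  0.023]), 0.64), (array([0.453, 0.155, 0.089]), 0.52)]
top brass_post_foot [(array([ 0.433, -0.187,  0.033]), 0.84), (array([0.603, 0.233, 0.031]), 0.71), (array([ 0.548, -0.196,  0.026]), 0.54)]
```

Request:
play_rows(
  motion=[
    [[0.018, 0.009, 0.031], [0, 0, 0]],
    [[0.038, 0.019, 0.062], [0, 0, 0]],
    [[0.06, 0.03, 0.09], [0, 0, 0]],
    [[0.085, 0.043, 0.115], [0, 0, 0]],
    [[0.112, 0.056, 0.137], [0, 0, 0]],
    [[0.14, 0.07, 0.157], [0, 0, 0]],
    [[0.17, 0.085, 0.174], [0, 0, 0]],
    [[0.2, 0.1, 0.189], [0, 0, 0]],
    [[0.232, 0.116, 0.199], [0, 0, 0]],
    [[0.264, 0.132, 0.208], [0, 0, 0]],
  ],
)

```text
time: 10.0
tool_pos: [0.5663, 0.2158, 0.1325]
tcp_rot: [-1.394, 0.861, -0.861]
wrist_force: [-0.2, -0.3, -1.5]
width: 0.405
```

```bash
python3 chk.py
```

```text
10.0 [0.5662624  0.21584661 0.13251629] [-0.23298784 -0.26985292 -1.51765753] [ 0.02025055  0.08857778 -0.04233549] 34.4227326821271
scene brass_post_knob [(array([0.566, 0.213, 0.168]), 0.85), (array([0.262, 0.339, 0.017]), 0.8), (array([ 0.289, -0.255,  0.017]), 0.57)]
scene brass_post_foot [(array([ 0.438, -0.186,  0.031]), 0.95), (array([0.637, 0.254, 0.024]), 0.91), (array([0.418, 0.298, 0.033]), 0.62)]
top brass_post_knob [(array([0.562, 0.208, 0.17 ]), 0.67), (array([ 0.285, -0.262,  0.023]), 0.62)]
top brass_post_foot [(array([ 0.431, -0.188,  0.036]), 0.94), (array([0.417, 0.293, 0.038]), 0.8), (array([0.641, 0.247, 0.02 ]), 0.52)]
```

Request:
play_rows(
  motion=[
    [[0.033, 0.016, 0.005], [0, 0, 0]],
    [[0.066, 0.033, 0.006], [0, 0, 0]],
    [[0.1, 0.05, 0.005], [0, 0, 0]],
    [[0.125, 0.062, 0.001], [0, 0, 0]],
    [[0.144, 0.072, -0.002], [0, 0, 0]],
    [[0.144, 0.072, -0.002], [0, 0, 0]],
    [[0.144, 0.072, -0.002], [0, 0, 0]],
  ],
)

```text
time: 11.18
tool_pos: [0.6227, 0.2441, 0.1315]
tcp_rot: [-1.394, 0.861, -0.86]
wrist_force: [0.4, -0.2, -2.5]
width: 0.399
```

```bash
python3 chk.py
python3 - <<'E'
from h import *
for n in ['scene','wrist']:
  im,d=cams.read_camera(n);cv2.imwrite(f'pics/{n}7.png',im[...,::-1] if n=='wrist' else cv2.resize(im[180:340,230:450,::-1],None,fx=3,fy=3))
E
```

```text
11.175 [0.62265736 0.24405265 0.13148979] [ 0.38607098 -0.17997329 -2.4865711 ] [-0.07672693  0.07675422  0.02440877] 33.936264255831595
scene brass_post_knob [(array([ 0.286, -0.254,  0.016]), 0.72), (array([0.263, 0.336, 0.019]), 0.69)]
scene brass_post_foot [(array([0.423, 0.3  , 0.034]), 0.92), (array([0.686, 0.276, 0.019]), 0.91), (array([ 0.434, -0.188,  0.033]), 0.86)]
top brass_post_knob [(array([ 0.29 , -0.261,  0.022]), 0.9), (array([0.256, 0.334, 0.02 ]), 0.8), (array([0.618, 0.238, 0.169]), 0.69)]
top brass_post_foot [(array([ 0.434, -0.184,  0.039]), 0.92), (array([0.695, 0.274, 0.016]), 0.77), (array([0.416, 0.294, 0.035]), 0.67)]
```

View pics/scene7.png

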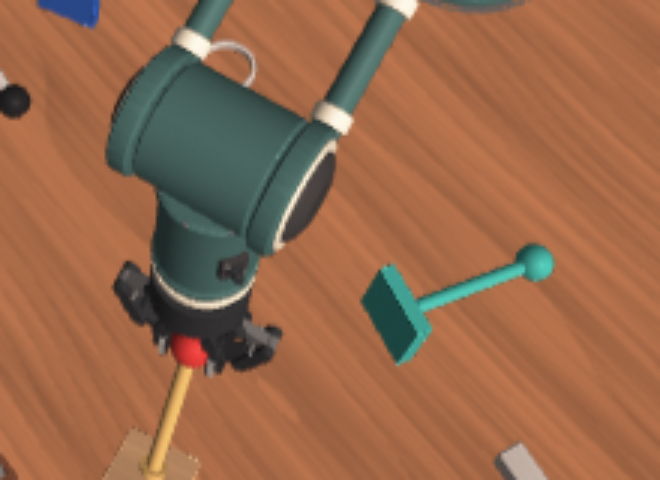

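View pics/wrist7.png

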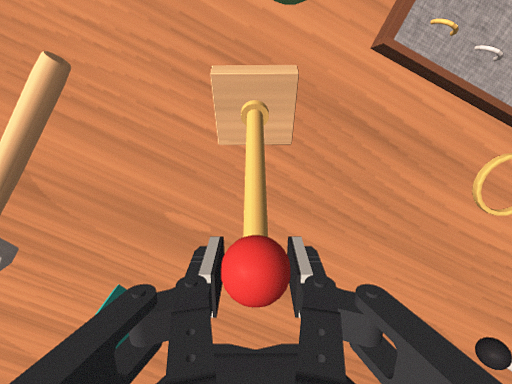

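Grip friction is holding the post tilted about 25°, with the foot leaning outward. I'll turn the tool about the knob to swing the foot back underneath, raising it 4 mm for clearance.

Request:
play_rows(
  motion=[
    [[0, 0, 0.01], [0, 0, 0]],
    [[-0.007, -0.0035, 0.0105], [-0.05, 0.1, 0]],
    [[-0.014, -0.007, 0.0115], [-0.1, 0.2, 0]],
    [[-0.0215, -0.011, 0.013], [-0.15, 0.3, 0]],
    [[-0.0285, -0.014, 0.0155], [-0.2, 0.4, 0]],
    [[-0.035, -0.0175, 0.019], [-0.25, 0.5, 0]],
    [[-0.035, -0.0175, 0.019], [-0.25, 0.5, 0]],
    [[-0.035, -0.0175, 0.019], [-0.25, 0.5, 0]],
  ],
)

```text
time: 12.58
tool_pos: [0.6093, 0.2373, 0.1394]
tcp_rot: [-1.769, 1.093, -0.695]
wrist_force: [0.6, 0.2, -0.9]
width: 0.399
```

```bash
python3 chk.py
python3 - <<'E'
from h import *
st=bot.read_state();print(R.from_rotvec(st['tcp_rot']).as_matrix().round(3))
print('ball',R.from_rotvec(st['tcp_rot']).apply([0,-.037,0])+st['tool_pos'])
ims=[]
for n in ['scene','wrist','top']:
  im,d=cams.read_camera(n);cv2.imwrite(f'pics/{n}8.png',im[...,::-1] if n=='wrist' else cv2.resize(im[220:380,230:450,::-1] if n=='scene' else im[80:240,60:280,::-1],None,fx=3,fy=3))
E
```

```text
12.575 [0.60929319 0.23734788 0.13936881] [ 0.59086804  0.17814955 -0.88313668] [ 0.14444518 -0.2737013   0.05340959] 33.93711497894158
scene brass_post_knob [(array([0.264, 0.339, 0.021]), 0.93), (array([ 0.288, -0.258,  0.016]), 0.61)]
scene brass_post_foot [(array([ 0.437, -0.188,  0.034]), 0.7), (array([0.418, 0.298, 0.031]), 0.66)]
top brass_post_knob [(array([ 0.288, -0.262,  0.023]), 0.57)]
top brass_post_foot [(array([0.416, 0.294, 0.037]), 0.75), (array([ 0.435, -0.186,  0.034]), 0.7), (array([0.637, 0.247, 0.006]), 0.59)]
[[ 0.448 -0.379  0.81 ]
 [-0.894 -0.19   0.405]
 [-0.    -0.906 -0.424]]
ball [0.62307305 0.24418771 0.17368623]
```

View pics/scene8.png

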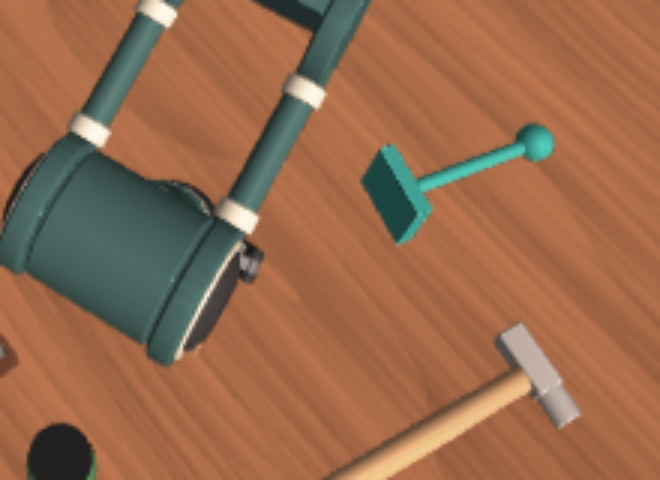

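View pics/wrist8.png

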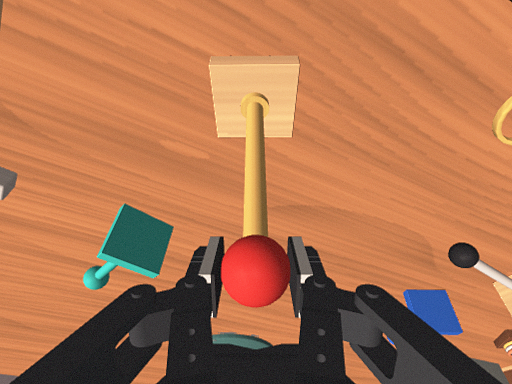

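```bash
cat > tilt.py <<'E'
from h import *
st=bot.read_state();im,d=cams.read_camera('wrist');P=cloud('wrist',d,st)
u,v=254,125
# seg foot top: light wood region grow by colour+depth around sample
i=im.astype(int)
K=np.array([np.array(i[85,232]),])
m=(np.abs(i-K[0]).max(-1)<40)&(d>0)
m[:40]=0;m[160:]=0;m[:,:190]=0;m[:,320:]=0
q=P[m];c=np.median(q,0);
for _ in range(5):
    c=q.mean(0);n=np.linalg.svd(q-c,full_matrices=False)[2][2];n*=np.sign(n[2]);r=np.abs((q-c)@n);q=q[r<max(.002,2*r.std())]
print('n',n,'tilt',np.degrees(np.arccos(n[2])),len(q),'c',c, 'zrange',q[:,2].min(),q[:,2].max())
# stem axis: yellow
b=R.from_rotvec(st['tcp_rot']).apply([0,-.037,0])+st['tool_pos']
f=c-n*.016
print('ball',b,'ball->footc dir',(b-c)/np.linalg.norm(b-c), 'foot under',f)
E
python3 tilt.py
```

```text
n [-0.07575839 -0.0459102   0.99606873] tilt 5.082136083173506 5101 c [0.63747652 0.25259712 0.02459189] zrange 0.019453793008769815 0.02903005565944576
ball [0.62310187 0.24425198 0.17326421] ball->footc dir [-0.0960881  -0.05578356  0.99380847] foot under [0.63868865 0.25333169 0.00865479]
```

Request:
play_rows(
  motion=[
    [[-0.0035, -0.002, 0.002], [-0.027, 0.055, 0]],
    [[-0.007, -0.0035, 0.004], [-0.055, 0.11, 0]],
    [[-0.007, -0.0035, 0.004], [-0.055, 0.11, 0]],
    [[-0.007, -0.0035, -0.003], [-0.055, 0.11, 0]],
    [[-0.007, -0.0035, -0.007], [-0.055, 0.11, 0]],
    [[-0.007, -0.0035, -0.007], [-0.055, 0.11, 0]],
    [[-0.007, -0.0035, -0.007], [-0.055, 0.11, 0]],
  ],
)

```text
time: 13.95
tool_pos: [0.6063, 0.2358, 0.1368]
tcp_rot: [-1.852, 1.144, -0.651]
wrist_force: [0.6, 0.1, -1.8]
width: 0.403
```

```bash
python3 tilt.py
```

```text
n [-0.00172465 -0.00878883  0.99995989] tilt 0.5131736676556803 5054 c [0.62576032 0.2468423  0.01917174] zrange 0.01706289323009051 0.021353795823874144
ball [0.62317924 0.24425405 0.16866012] ball->footc dir [-0.0172609  -0.01730887  0.99970119] foot under [0.62578791 0.24698292 0.00317238]
```

Tilt is now 0.5° with 2–3 mm left to lower. I'll continue gently.

Request:
play_rows(
  motion=[
    [[0, 0, -0.0025], [0, 0, 0]],
    [[0, 0, -0.0045], [0, 0, 0]],
    [[0, 0, -0.0045], [0, 0, 0]],
    [[0, 0, -0.0045], [0, 0, 0]],
  ],
)

```text
time: 14.5
tool_pos: [0.6063, 0.2359, 0.1347]
tcp_rot: [-1.852, 1.144, -0.651]
wrist_force: [-0.0, 0.7, -2.2]
width: 0.402
```

```bash
python3 tilt.py
```

```text
n [-0.00104181 -0.00945239  0.99995478] tilt 0.54486964969383 5061 c [0.62580489 0.24683607 0.01704918] zrange 0.015008188636024752 0.019071431172617795
ball [0.62316061 0.24431535 0.16654556] ball->footc dir [-0.01768263 -0.01685641  0.99970155] foot under [0.62582156 0.24698731 0.00104991]
```

Request:
play_rows(
  motion=[
    [[0, 0, -0.002], [0, 0, 0]],
    [[0, 0, -0.003], [0, 0, 0]],
    [[0, 0, -0.003], [0, 0, 0]],
  ],
)

```text
time: 14.92
tool_pos: [0.6065, 0.236, 0.1342]
tcp_rot: [-1.852, 1.144, -0.651]
wrist_force: [0.4, 1.6, 1.6]
width: 0.403
```

```bash
python3 tilt.py
```

```text
n [-0.00103928 -0.00802232  0.99996728] tilt 0.46349095653497707 5052 c [0.6259941  0.24701548 0.01658027] zrange 0.014411856333894024 0.018820981034153653
ball [0.62338459 0.24445541 0.16604479] ball->footc dir [-0.01745382 -0.01712315  0.99970104] foot under [6.26010727e-01 2.47143833e-01 5.80793928e-04]
```

Request:
play_rows(
  motion=[
    [[0, 0, 0], [0, 0, 0]],
    [[0, 0, 0], [0, 0, 0]],
    [[0, 0, 0], [0, 0, 0]],
    [[0, 0, 0], [0, 0, 0]],
    [[0, 0, 0], [0, 0, 0]],
  ],
  gripper=0.25,
)

```text
time: 15.6
tool_pos: [0.6063, 0.2358, 0.1336]
tcp_rot: [-1.852, 1.144, -0.651]
wrist_force: [0.3, 0.1, 0.0]
width: 0.751
```

```bash
python3 tilt.py
python3 - <<'E'
from h import *
im,d=cams.read_camera('wrist');cv2.imwrite('pics/w9.png',im[...,::-1])
E
```

```text
n [-0.00111978 -0.00138055  0.99999842] tilt 0.10184843050147602 5063 c [0.62629947 0.24703579 0.01632855] zrange 0.01439035246070558 0.018335030443186115
ball [0.62318045 0.2442615  0.16537505] ball->footc dir [-0.02091825 -0.01860625  0.99960804] foot under [6.26317382e-01 2.47057874e-01 3.28572368e-04]
```

View pics/w9.png

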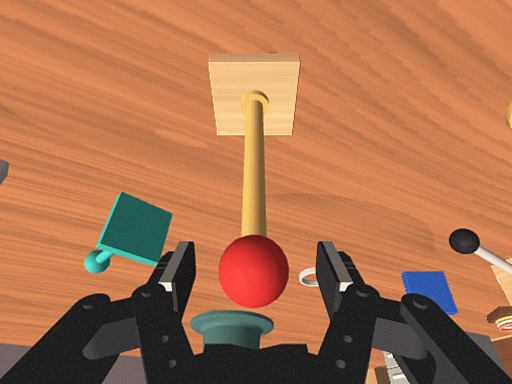

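The post stands at 0.1° tilt, and the ball at (254,270) is free between the open pads. Withdraw along the tool axis.

Request:
play_rows(
  motion=[
    [[0.014, 0.007, 0.027], [0, 0, 0]],
    [[0.04, 0.02, 0.077], [0, 0, 0]],
    [[0.08, 0.04, 0.154], [0, 0, 0]],
    [[0.12, 0.06, 0.23], [0, 0, 0]],
    [[0.16, 0.08, 0.31], [0, 0, 0]],
    [[0.16, 0.08, 0.31], [0, 0, 0]],
    [[0.16, 0.08, 0.31], [0, 0, 0]],
  ],
)

```text
time: 16.58
tool_pos: [0.6702, 0.2679, 0.2572]
tcp_rot: [-1.852, 1.144, -0.651]
wrist_force: [-0.6, -0.4, -1.3]
width: 0.755
```

```bash
python3 chk.py
python3 - <<'E'
from h import *
for n in ['scene','top']:
    im,d=cams.read_camera(n)
    if n=='scene': cv2.imwrite('pics/s10.png',im[...,::-1])
    for l in ['steel_post_mid','walnut_post_mid']:
        print(n,l,[(np.round(toW(n,r['xyz']),3),round(r['conf'],2)) for r in cams.mark_of(n,l)])
im,d=cams.read_camera('wrist');cv2.imwrite('pics/w10.png',im[...,::-1])
E
```

```text
16.575 [0.6702499  0.2678766  0.25718048] [-0.62914529 -0.42170746 -1.33637181] [ 0.14895102 -0.22539831  0.06669595] 64.19763612432082
scene brass_post_knob [(array([0.26 , 0.338, 0.019]), 0.81), (array([ 0.289, -0.257,  0.018]), 0.71), (array([0.619, 0.242, 0.164]), 0.5)]
scene brass_post_foot [(array([ 0.434, -0.185,  0.034]), 0.94), (array([ 0.62 ,  0.242, -0.001]), 0.71), (array([0.42 , 0.299, 0.036]), 0.71)]
top brass_post_knob [(array([ 0.286, -0.26 ,  0.02 ]), 0.71), (array([0.617, 0.234, 0.169]), 0.7), (array([0.255, 0.336, 0.02 ]), 0.5)]
top brass_post_foot [(array([ 0.433, -0.187,  0.035]), 0.96), (array([ 0.627,  0.242, -0.004]), 0.75), (array([0.413, 0.293, 0.036]), 0.68)]
scene steel_post_mid [(array([ 0.547, -0.191,  0.027]), 0.81)]
scene walnut_post_mid [(array([ 0.387, -0.536,  0.089]), 0.66)]
top steel_post_mid [(array([ 0.545, -0.193,  0.026]), 0.7)]
top walnut_post_mid []
```

View pics/s10.png

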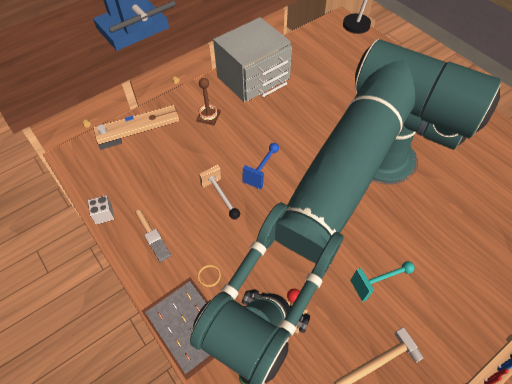

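View pics/w10.png

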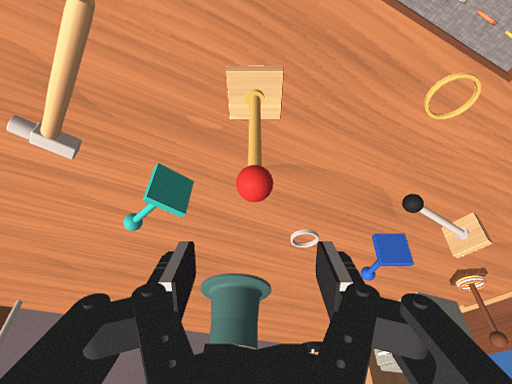

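The wrist view shows the brass post standing free (knob at (254,184), foot at (254,92)) and the gripper clear. The steel and walnut posts haven't moved. Handing in.

```bash
python3 -c "
from workcell import bot
print(bot.finish_job())"
```

```text
the job is handed in; nothing more can be done
None
```

The brass post is standing upright by itself on its foot, the gripper is clear of it, and I handed the job in at about 17 s of the 40 s allowed. The hand-in gives no verdict.

**How it went**
- **First grip:** the pad tips measured about 30 mm behind the stated TCP, so the first grip closed too high on the ball. I reopened, went about 22 mm lower and gripped it near its middle.
- **Tipping:** I moved the knob along the arc over the foot's edge, but the grip's friction held the post about 25° off vertical. While tilted, the foot was out to about 110 mm from its start, close to the 120 mm limit. I turned the tool about 30° around the knob to bring the foot back under it, lowered until it touched the bench, then let go and withdrew.

**Last checks**
- **Brass post:** tilt was about 0.1° just after release. Its foot centre was at about (0.626, 0.247) and less than 1 mm above the bench, about 40 mm from where it started. After withdrawing, the cameras put the knob at 0.164–0.169 m high.
- **Steel and walnut posts:** the scene camera puts both within about 3 mm of where they were, which is within its error.
- **Disagreement:** the top camera did not find the walnut post in its last picture, so that one rests on the scene camera's numbers and image.

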